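Fetch the glaze jar from under the magnifier and put it on the scale

ROBOT

A 6-joint arm with a two-finger parallel gripper is mounted at the origin on the work surface; the furniture and walls round the work are solid. World frame = base frame: x ahead of the robot, y to its left, z up, the work surface at z = 0. Lengths are in m, angles in rad, forces in N, time in s.
With the tool pointing down it reaches from about 0.35 to 0.775 m from the base axis. Payload 5.5 kg.
Tool frame: the origin (TCP) lies at the very end of the fingers, on their centre line; the grasp point (between the pads) lies 19 mm behind it; z points along the fingers, y is the line along which they close (so a half turn about z gives the same grasp; the last joint's range is limited). The gripper opens to 85 mm and grips with 20 to 120 N. Pads are 22 mm wide; open, the fingers measure 114 mm over their backs; the gripper's body (76 mm by 85 mm) begins 54 mm behind the grasp point. The pads swing forward as they close: fully open they stand 13 mm farther back than shut.
Start: joints at [0.984, 0.313, 0.046, 1.304, 0, 1.431], TCP at [0.248, 0.519, 0.231] pointing down, gripper open.
Joint ranges: [-2.76, 2.76], [-0.86, 1.69], [-1.03, 1.26], [-2.2, 2.34], [-1.47, 1.5], [-3.14, 3.14]. Speed limits (rad/s): [2.57, 2.57, 3.14, 3.14, 3.14, 3.14].

INTERFACE

Orientations are given as a unit quaternion [w, x, y, z].
In Python, from workcell import get_state, read_camera, hand_in gives the robot as it stands.
- The arm moves only by the tool send_rows, never from a script. Its argument "increments" is a list of rows, each an object of numbers: "dx", "dy", "dz": the shift along the world's x, y, z in units of 25 mm (1.0 is 25 mm); "roll": the turn about the world's z in units of 8 degrees (1.0 is 8 degrees); "claw": the opening, from -1 (shut) to 1 (fully open). In form: [{"dx": .., "dy": .., "dz": .., "roll": .., "claw": ..}, ...]. A call has exactly 5 rows; each row is the pose to reach, as a shift and turn from the pose commanded when the call began; what a row does not reach only later rows make up. A row lasts 1/8 s, in which the tool goes at most 62.5 mm and 10.7 degrees, less where a joint would pass 70% of its speed; a pose out of reach is approached as far as the arm can. A call with a gripper value outside its range is refused whole. The fingers move at their own pace and stop on an object; "grip_force" is the grip in N (left out, the last holds). Time passes only in rows, so rows that repeat a pose let the fingers close, or fill a call up. It gives the time, the measured TCP pose, the force, the opening and the grip force at its end, in the units of the state.
- get_state(): the state, without advancing time (a new reading comes with each control period).
- read_camera(name): name is "scene" or "side" or "wrist"; returns a dict with "image" (400x640x3 uint8, blue, green, red), "fx", "fy", "cx", "cy" (pixels), "world_to_cam" (4x4, takes a point from world to camera coordinates). Camera axes: x right, y up, looking along -z (the intrinsics and any distortion apply to the point x, -y, -z); pixel columns grow to the right and rows downward; lengths in m; the calibration is good to about 2 mm. A picture is of the moment at which its call begins. There is no depth.
- hand_in(): hands the job in; it is judged then, once.
The state is a dict: "clock": time; "joint_pos": joint angles; "qvel": joint speeds; "tau": joint torques, N m; "tcp_pos": TCP position; "orientation": TCP orientation; "wrist_force": force on the tool from outside, world axes, zero at the start; "ft_torque": the same for the moment, N m; "finger_gap": finger opening in m; "grip_force": force on a finger pad.
Only numpy, scipy, OpenCV 4.12 (cv2) and the standard library are available. Lean on these libraries where they do the work, as an engineer would, in place of code of your own. Each camera call takes 0.05 s, during which the arm holds its last target. There are 200 camera calls.

TASK

Swing the magnifier's arm back, about a quarter turn away from you, so that the lens is well clear of the wooden crate, and leave it there. Then lift the glaze jar out of the crate, leaving the metal cutter and the clay stamp standing where they are, and set the jar down upright on the middle of the scale's round pan without dropping it.

Things in the scene. Friction and masses are not known exactly. Their poses are not given: they have to be found in the camera images.
- crate: open plywood crate, fixed, 200 (x) x 286 (y) x 75 mm high, walls and floor 8 mm thick; origin at the centre of its underside, z up, y along its long side. The jar, the cutter and the stamp stand in it in a row along y, in any order, about 85 mm apart and within 15 mm of its long centre line
- jar: glaze jar, a white cylinder with a black screw lid (the lid does not come off), 49 mm diameter, 62 mm tall, about 0.1 kg; stands upright on the crate's floor; origin at the centre of its underside, z up along its axis
- cutter: round clay cutter, an open ring of bright metal, 65 mm diameter, 31 mm high; stands in the crate and is to stay there; origin at the centre of its underside, z up
- stamp: slim upright fired-clay stamp, 26 mm diameter, 56 mm tall, light and easily toppled; stands in the crate and is to stay there; origin at the centre of its underside, z up
- magnifier_hinge (a point): point on the upright hinge axis of the bench magnifier, 165 mm above the table; its fixed post stands on a 110 mm round foot just left of the crate, and its top is at 185 mm
- lens_arm (a joint): swing of the magnifier's arm about the upright hinge axis, rad: 0 when it points over the crate to the robot's right, growing as it swings away from the robot (counter-clockwise seen from above), to a stop at 1.65; the other stop is at -0.35. At about 1.25 and more the lens is well clear of the crate. It stays where it is left; turning it takes 1 to 2 N at the handle
- lens_handle (a point): grip point of the handle by which the arm is swung: an upright round black knob, 22 mm diameter, rising from z = 172 to 220 mm on top of the arm, 100 mm from the hinge axis; this point lies on its axis at z = 205 mm
- lens_center (a point): centre of the magnifier's glass, 200 mm from the hinge axis at z = 166 mm; the glass sits in a white ring of 130 mm outer diameter, from z = 155 to 177 mm
- scale: bench scale, fixed: grey housing 175 (x) x 150 (y) mm, its top at z = 38 mm, with display and keys on the side toward the robot; origin at the centre of its underside, z up
- scale_pan (a point): centre of the upper face of the scale's flat round steel pan, 124 mm diameter, face at z = 52 mm; the pan does not move
There are look-alikes about, which are no part of the job. There is more than one size of the jar; the one meant has the size given above.

How it is judged:
By the outcome, as a careful person would: the job done as asked, in the order asked, and still so for the second after the job is handed in, with the robot touching nothing.
It also fails if it takes over 56 s, if anything falls off the work surface, if the arm or the gripper's body presses on something with over 40 N, if the wrist force passes 120 N, or if a joint passes its speed limit or range.

## Working session

There is one attempt and no reset: what is moved stays moved. The work goes in short steps, Python scripts to look and compute and a tool call to move; the robot and the scene stay as the last step left them, time stands still between calls to the robot, and variables do not carry over. Pictures are saved under pics/ and viewed, at most 10 in all, crops included, and the job is handed in when it is done.

Besides the shell and the picture viewer there is one more tool, called after "Emit:" by a JSON object that holds its "name" and its "arguments". send_rows: Moves the arm, as the interface text tells. Its arguments: {"type":"object","properties":{"increments":{"type":"array","items":{"type":"object","properties":{"dx":{"type":"number"},"dy":{"type":"number"},"dz":{"type":"number"},"roll":{"type":"number"},"claw":{"type":"number"}}}},"grip_force":{"type":"number"}},"required":["increments"]}

```bash
ls; mkdir -p pics
cat > h.py <<'E'
import cv2, numpy as np, pickle
from workcell import get_state, read_camera, hand_in
def snap(n, tag):
    c=read_camera(n); cv2.imwrite(f'pics/{tag}.png',c['image']); pickle.dump(c,open(f'pics/{tag}.pkl','wb')); return c
def load(tag): return pickle.load(open(f'pics/{tag}.pkl','rb'))
def ray(c,u,v):
    T=np.array(c['world_to_cam']); R=T[:3,:3]; o=-R.T@T[:3,3]
    d=R.T@np.array([(u-c['cx'])/c['fx'],-(v-c['cy'])/c['fy'],-1]); return o,d
def onz(c,u,v,z):
    o,d=ray(c,u,v); return o+d*(z-o[2])/d[2]
def proj(c,p):
    T=np.array(c['world_to_cam']); q=T[:3,:3]@np.array(p)+T[:3,3]
    return c['cx']+c['fx']*q[0]/-q[2], c['cy']-c['fy']*q[1]/-q[2]
E
python3 - <<'E'
from h import *
for n in ['scene','side','wrist']:
    c=snap(n,n+'0'); print(n,[k for k in c],c['fx'],c['cx'],c['cy'],ray(c,320,200))
s=get_state(); print(s['clock'],s['tcp_pos'],s['orientation'])
E
```

```text
pics
scene ['image', 'fx', 'fy', 'cx', 'cy', 'world_to_cam'] 520.6989347083753 319.9840084167447 202.91059683176104 (array([-0.0292468 , -1.05497424,  0.95505922]), array([ 0.350232  ,  0.74344328, -0.56979021]))
side ['image', 'fx', 'fy', 'cx', 'cy', 'world_to_cam'] 397.38553579825276 315.6728502789023 202.04300353834356 (array([ 0.42168686, -0.94535166,  0.95983906]), array([ 0.06558853,  0.75733356, -0.6498377 ]))
wrist ['image', 'fx', 'fy', 'cx', 'cy', 'world_to_cam'] 358.4380676102509 322.5841892089143 201.61848414201296 (array([0.17473379, 0.55311788, 0.37361016]), array([ 0.27710958, -0.14318105, -0.95014832]))
0.15 [0.24823913 0.51824009 0.23059345] [-2.55204218e-04  2.21557808e-01  9.75146981e-01 -6.61402954e-04]
```

View pics/scene0.png

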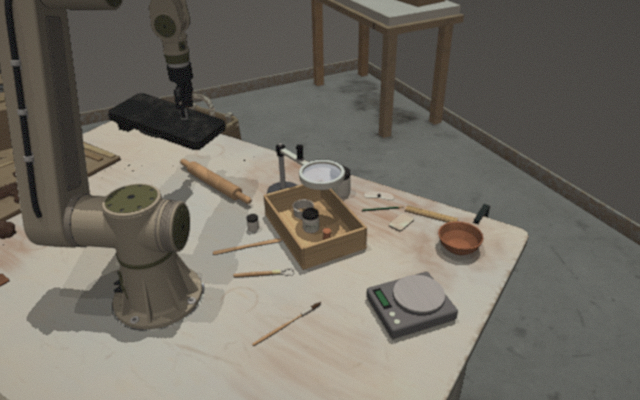

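View pics/side0.png

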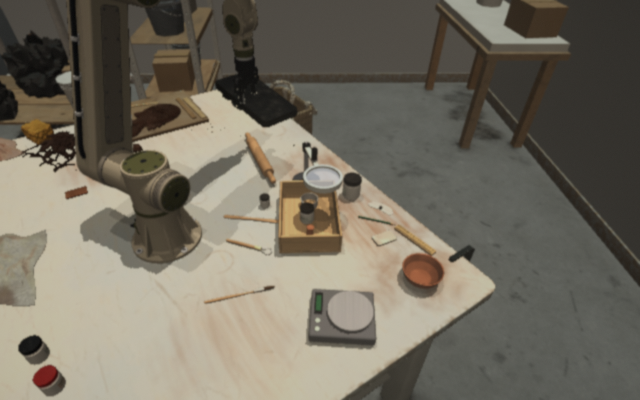

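Run:
```python
from h import *
a=cv2.imread('pics/scene0.png')[135:275,260:372]; b=cv2.imread('pics/side0.png')[135:275,270:365]
f=lambda i,w:cv2.resize(i,(w*4,560),interpolation=cv2.INTER_CUBIC)
cv2.imwrite('pics/crop1.png',np.clip(np.hstack([f(a,112),f(b,95)[:,:352]])*1.3,0,255))
```

```text
[ WARN:0@0.293] global loadsave.cpp:1063 imwrite_ Unsupported depth image for selected encoder is fallbacked to CV_8U.
```

View pics/crop1.png

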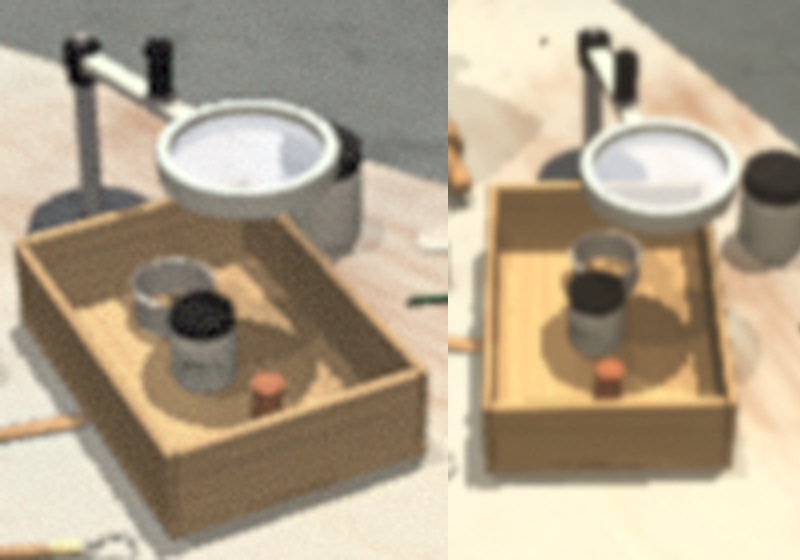

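View pics/wrist0.png

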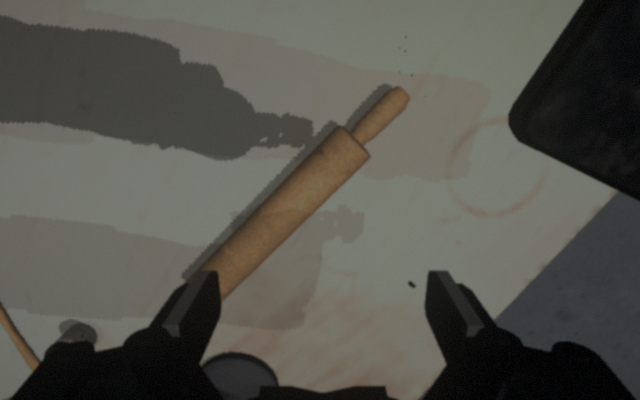

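Run:
```python
from h import *
A=load('scene0');B=load('side0')
S=lambda x,y:(260+x/4,135+y/4); D=lambda x,y:(270+(x-448)/4,135+y/4)
P={'hinge':(S(82,42),D(593,38),.185),'handtop':(S(159,42),D(626,54),.22),'handbot':(S(160,95),D(626,100),.175),
'lens':(S(248,148),D(660,168),.170),'jar':(S(203,308),D(597,287),.07),'stamp':(S(268,380),D(609,365),.064),'cutter':(S(172,275),D(606,247),.039),
'pan':((419,294),(351,311),.052),'c_near':(S(168,458),D(488,408),.075),'c_right':(S(425,372),D(735,405),.075),'c_left':(S(20,243),D(490,186),.075)}
for k,(a,b,z) in P.items():
    o1,d1=ray(A,*a);o2,d2=ray(B,*b)
    t=np.linalg.lstsq(np.c_[d1,-d2],o2-o1,rcond=None)[0]; m=(o1+d1*t[0]+o2+d2*t[1])/2
    print(k,onz(A,*a,z).round(3),onz(B,*b,z).round(3),m.round(3))
```

```text
hinge [0.466 0.27  0.185] [0.47  0.264 0.185] [0.47  0.279 0.177]
handtop [0.493 0.183 0.22 ] [0.495 0.184 0.22 ] [0.495 0.187 0.218]
handbot [0.492 0.184 0.175] [0.495 0.181 0.175] [0.496 0.191 0.169]
lens [0.52  0.093 0.17 ] [0.519 0.091 0.17 ] [0.518 0.088 0.173]
jar [0.464 0.058 0.07 ] [0.466 0.058 0.07 ] [0.466 0.062 0.066]
stamp [ 0.471 -0.033  0.064] [ 0.473 -0.03   0.064] [ 0.473 -0.029  0.062]
cutter [0.479 0.147 0.039] [0.478 0.147 0.039] [0.478 0.144 0.041]
pan [ 0.562 -0.344  0.052] [ 0.567 -0.343  0.052] [ 0.569 -0.336  0.041]
c_near [ 0.37  -0.089  0.075] [ 0.377 -0.086  0.075] [ 0.376 -0.074  0.062]
c_right [ 0.565 -0.087  0.075] [ 0.568 -0.089  0.075] [ 0.569 -0.082  0.069]
c_left [0.375 0.191 0.075] [0.375 0.193 0.075] [0.375 0.191 0.075]
```

The scene picture shows the magnifier at about 0.27 rad. Its handle is near (0.493, 0.184) and its hinge near (0.467, 0.279). Crate row along y, from crop1:
- **Cutter:** far end, scene px (303,204).
- **Jar:** middle, scene px (311,212), at about (0.465, 0.058).
- **Stamp:** near end, scene px (327,230).

The pan centre is near (0.565, -0.343), scene px (419,294). The wrist view shows only the rolling pin between the open fingers.

I'll move to the handle now.

Emit:
{"name": "send_rows", "arguments": {"increments": [{"dx": 1.2,"dy": -1.6,"dz": 0.4,"roll": -0.4,"claw": 1},{"dx": 2.4,"dy": -3.2,"dz": 0.8,"roll": -0.8,"claw": 1},{"dx": 3.6,"dy": -4.8,"dz": 0.8,"roll": -1.2,"claw": 1},{"dx": 4.8,"dy": -6.4,"dz": 0.8,"roll": -1.6,"claw": 1},{"dx": 6,"dy": -8,"dz": 0.8,"roll": -2,"claw": 1}], "grip_force": 20}}

```text
clock: 0.78
tcp_pos: [0.3991, 0.3172, 0.2512]
orientation: [-0.0, 0.356, 0.935, -0.0]
wrist_force: [1.4, 0.4, -0.1]
finger_gap: 0.0853
grip_force: 0.0
```

Emit:
{"name": "send_rows", "arguments": {"increments": [{"dx": 1,"dy": -1.4,"claw": 1},{"dx": 2,"dy": -2.8,"claw": 1},{"dx": 3,"dy": -4.2,"claw": 1},{"dx": 3.8,"dy": -5.4,"claw": 1},{"dx": 3.8,"dy": -5.4,"claw": 1}]}}

```text
schema error: expected keys dx, dy, dz, roll, claw
```

Emit:
{"name": "send_rows", "arguments": {"increments": [{"dx": 1,"dy": -1.4,"dz": 0,"roll": 0,"claw": 1},{"dx": 2,"dy": -2.8,"dz": 0,"roll": 0,"claw": 1},{"dx": 3,"dy": -4.2,"dz": 0,"roll": 0,"claw": 1},{"dx": 3.8,"dy": -5.4,"dz": 0,"roll": 0,"claw": 1},{"dx": 3.8,"dy": -5.4,"dz": 0,"roll": 0,"claw": 1}]}}

```text
clock: 1.4
tcp_pos: [0.4945, 0.1817, 0.2508]
orientation: [-0.0, 0.357, 0.934, -0.0]
wrist_force: [0.5, -0.1, 0.1]
finger_gap: 0.086
grip_force: 0.0
```

Run:
```python
from h import *
a=snap('scene','s1')['image'][100:220,240:380]; b=snap('wrist','w1')['image']
cv2.imwrite('pics/crop2.png',np.hstack([cv2.resize(a,(400,343),interpolation=cv2.INTER_CUBIC),cv2.resize(b,(400,250))[np.r_[0:250,np.zeros(93,int)]]]))
print(get_state()['tcp_pos'], proj(load('w1'),[.493,.184,.22]), proj(load('w1'),[.465,.058,.07]))
```

```text
[0.49315791 0.18343787 0.25097959] (np.float64(324.63761464318105), np.float64(240.76817055076623)) (np.float64(209.42990433905027), np.float64(235.4143929433141))
```

View pics/crop2.png

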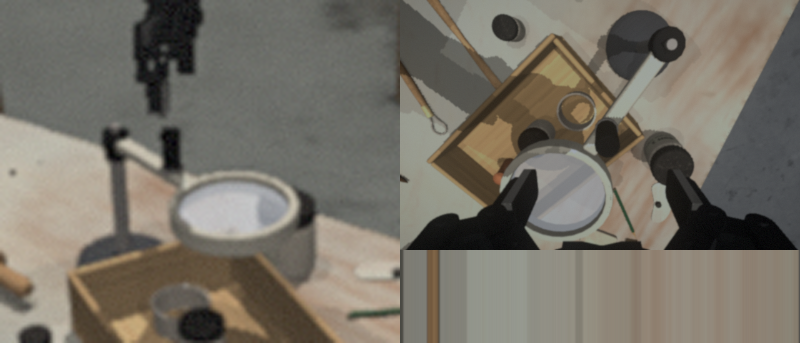

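Scene crop: the gripper is directly above the handle. Wrist view: the knob top is at about (330,237) px against a predicted (325,241), and the hinge cap is at about (429,69) px. Next I'll descend and close.

Emit:
{"name": "send_rows", "arguments": {"increments": [{"dx": 0,"dy": 0,"dz": -0.6,"roll": 0,"claw": 1},{"dx": 0,"dy": 0,"dz": -1.2,"roll": 0,"claw": 1},{"dx": 0,"dy": 0,"dz": -1.8,"roll": 0,"claw": 1},{"dx": 0,"dy": 0,"dz": -2.5,"roll": 0,"claw": 1},{"dx": 0,"dy": 0,"dz": -2.5,"roll": 0,"claw": 1}]}}

```text
clock: 2.12
tcp_pos: [0.4919, 0.1836, 0.1867]
orientation: [-0.002, 0.355, 0.935, -0.001]
wrist_force: [-0.9, -0.7, 0.1]
finger_gap: 0.0854
grip_force: 0.0
```

Emit:
{"name": "send_rows", "arguments": {"increments": [{"dx": 0,"dy": 0,"dz": 0,"roll": 0,"claw": -0.6},{"dx": 0,"dy": 0,"dz": 0,"roll": 0,"claw": -0.6},{"dx": 0,"dy": 0,"dz": 0,"roll": 0,"claw": -0.6},{"dx": 0,"dy": 0,"dz": 0,"roll": 0,"claw": -0.6},{"dx": 0,"dy": 0,"dz": 0,"roll": 0,"claw": -0.6}], "grip_force": 20}}

```text
clock: 2.75
tcp_pos: [0.494, 0.1845, 0.1897]
orientation: [0.0, 0.355, 0.935, 0.001]
wrist_force: [1.0, 5.2, 4.4]
finger_gap: 0.0213
grip_force: 21.2
```

Run:
```python
from h import *
w=load('w1'); print(onz(w,429,69,.185), onz(w,330,237,.22), onz(w,(555-400)*1.6,188*1.6,.172)); s=get_state(); print(s['tcp_pos'],s['finger_gap'],s['wrist_force'])
h=np.array([.467,.279])
for q in [.27,.5,.75,1.0,1.25,1.45]: print(q,(h+.1*np.array([np.sin(q),-np.cos(q)])).round(4))
```

```text
[0.46635387 0.2843634  0.185     ] [0.49326088 0.18756605 0.22      ] [0.50813322 0.0970005  0.172     ]
[0.4940247  0.1845178  0.18966777] 0.021325291623440615 [1.01771049 5.17054704 4.40556694]
0.27 [0.4937 0.1826]
0.5 [0.5149 0.1912]
0.75 [0.5352 0.2058]
1.0 [0.5511 0.225 ]
1.25 [0.5619 0.2475]
1.45 [0.5663 0.2669]
```

Emit:
{"name": "send_rows", "arguments": {"increments": [{"dx": 0.5,"dy": 0.18,"dz": 0,"roll": 0.4,"claw": -0.6},{"dx": 0.87,"dy": 0.35,"dz": 0,"roll": 0.8,"claw": -0.6},{"dx": 1.28,"dy": 0.6,"dz": 0,"roll": 1.2,"claw": -0.6},{"dx": 1.65,"dy": 0.91,"dz": 0,"roll": 1.6,"claw": -0.6},{"dx": 1.96,"dy": 1.22,"dz": 0,"roll": 2.0,"claw": -0.6}]}}

```text
clock: 3.38
tcp_pos: [0.5454, 0.2096, 0.1897]
orientation: [0.004, 0.222, 0.975, -0.004]
wrist_force: [7.6, -14.9, 2.9]
finger_gap: 0.0217
grip_force: 21.2
```

Emit:
{"name": "send_rows", "arguments": {"increments": [{"dx": 0.27,"dy": 0.34,"dz": 0,"roll": 0.4,"claw": -0.6},{"dx": 0.5,"dy": 0.72,"dz": 0,"roll": 0.8,"claw": -0.6},{"dx": 0.7,"dy": 1.12,"dz": 0,"roll": 1.2,"claw": -0.6},{"dx": 0.84,"dy": 1.53,"dz": 0,"roll": 1.6,"claw": -0.6},{"dx": 0.94,"dy": 1.96,"dz": 0,"roll": 2.0,"claw": -0.6}]}}

```text
clock: 4.0
tcp_pos: [0.5719, 0.2602, 0.1897]
orientation: [0.005, 0.084, 0.996, -0.002]
wrist_force: [15.1, -7.4, -1.7]
finger_gap: 0.0211
grip_force: 20.8
```

Emit:
{"name": "send_rows", "arguments": {"increments": [{"dx": 0.03,"dy": 0.2,"dz": 0,"roll": 0,"claw": -0.6},{"dx": 0.03,"dy": 0.2,"dz": 0,"roll": 0,"claw": -0.6},{"dx": 0.03,"dy": 0.2,"dz": 0,"roll": 0,"claw": -0.6},{"dx": 0.03,"dy": 0.2,"dz": 0,"roll": 0,"claw": -0.6},{"dx": 0.03,"dy": 0.2,"dz": 0,"roll": 0,"claw": -0.3}]}}

```text
clock: 4.62
tcp_pos: [0.5675, 0.2672, 0.1887]
orientation: [0.0, 0.084, 0.996, -0.001]
wrist_force: [-0.7, -0.3, 0.4]
finger_gap: 0.0295
grip_force: 0.0
```

Emit:
{"name": "send_rows", "arguments": {"increments": [{"dx": 0,"dy": 0,"dz": 0,"roll": 0,"claw": 0.3},{"dx": 0,"dy": 0,"dz": 0,"roll": 0,"claw": 1},{"dx": 0,"dy": 0,"dz": 0,"roll": 0,"claw": 1},{"dx": 0,"dy": 0,"dz": 0,"roll": 0,"claw": 1},{"dx": 0,"dy": 0,"dz": 0,"roll": 0,"claw": 1}]}}

```text
clock: 5.25
tcp_pos: [0.5667, 0.2681, 0.1888]
orientation: [0.0, 0.084, 0.996, 0.0]
wrist_force: [0.3, 1.3, 1.2]
finger_gap: 0.0852
grip_force: 0.0
```

Emit:
{"name": "send_rows", "arguments": {"increments": [{"dx": 0,"dy": 0,"dz": 1,"roll": 0,"claw": 1},{"dx": 0,"dy": 0,"dz": 2.4,"roll": 0,"claw": 1},{"dx": -0.5,"dy": -1,"dz": 2.4,"roll": -1,"claw": 1},{"dx": -1,"dy": -2.4,"dz": 2.4,"roll": -2,"claw": 1},{"dx": -1.6,"dy": -3.8,"dz": 2.4,"roll": -3,"claw": 1}]}}

```text
clock: 5.88
tcp_pos: [0.5264, 0.1723, 0.2489]
orientation: [0.0, 0.291, 0.957, 0.0]
wrist_force: [0.4, 0.2, 0.6]
finger_gap: 0.0854
grip_force: 0.0
```

Emit:
{"name": "send_rows", "arguments": {"increments": [{"dx": -0.6,"dy": -1.4,"dz": 0,"roll": -1,"claw": 1},{"dx": -1.2,"dy": -2.8,"dz": 0,"roll": -2,"claw": 1},{"dx": -1.8,"dy": -3.8,"dz": 0,"roll": -3.2,"claw": 1},{"dx": -2.2,"dy": -4.4,"dz": 0,"roll": -4.4,"claw": 1},{"dx": -2.45,"dy": -4.6,"dz": 0,"roll": -5.6,"claw": 1}]}}

```text
clock: 6.5
tcp_pos: [0.4649, 0.0572, 0.2491]
orientation: [0.0, 0.635, 0.773, 0.0]
wrist_force: [-0.0, 0.3, -0.4]
finger_gap: 0.0857
grip_force: 0.0
```

Emit:
{"name": "send_rows", "arguments": {"increments": [{"dx": 0,"dy": 0,"dz": 0,"roll": -1,"claw": 1},{"dx": 0,"dy": 0,"dz": 0,"roll": -1.4,"claw": 1},{"dx": 0,"dy": 0,"dz": 0,"roll": -1.4,"claw": 1},{"dx": 0,"dy": 0,"dz": 0,"roll": -1.4,"claw": 1},{"dx": 0,"dy": 0,"dz": 0,"roll": -1.4,"claw": 1}]}}

```text
clock: 7.12
tcp_pos: [0.4655, 0.0581, 0.2489]
orientation: [0.0, 0.704, 0.71, 0.0]
wrist_force: [0.2, 0.8, 0.1]
finger_gap: 0.0851
grip_force: 0.0
```

Run:
```python
from h import *
a=snap('scene','s2')['image'][100:220,240:380]; b=snap('wrist','w2')['image']; snap('side','d2')
cv2.imwrite('pics/v2.png',np.hstack([cv2.resize(b,(512,320),interpolation=cv2.INTER_AREA),cv2.resize(a,(280,240),interpolation=cv2.INTER_CUBIC)[np.r_[0:240,np.zeros(80,int)]]]))
w=load('w2');s=get_state();print(s['clock'],s['tcp_pos'],s['orientation'],proj(w,[.465,.058,.07]),proj(w,[.472,-.031,.064]),proj(w,[.566,.269,.22]),proj(w,[.467,.281,.185]))
```

```text
7.275 [0.46549218 0.05809735 0.2488043 ] [3.81648227e-05 7.04537690e-01 7.09666570e-01 1.88341721e-05] (np.float64(322.5178491665939), np.float64(174.46985426669136)) (np.float64(328.8227385781644), np.float64(258.0625262593261)) (np.float64(622.8505404502591), np.float64(-318.2484664428977)) (np.float64(330.4314711118867), np.float64(-272.4778552713458))
```

View pics/v2.png

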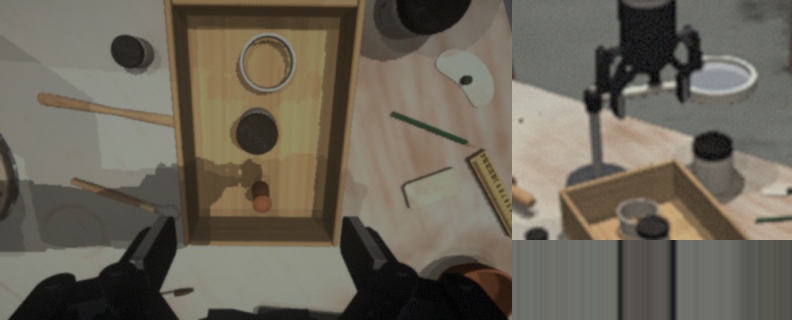

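Run:
```python
from h import *
w=load('w2');g=cv2.cvtColor(w['image'],cv2.COLOR_BGR2GRAY)[125:205,280:365]
n,l,st,ce=cv2.connectedComponentsWithStats((g<45).astype(np.uint8))
for i in range(1,n):
  if st[i,4]>300:
    print(st[i]+[280,125,0,0,0]); x,y,ww,hh,_=st[i]+[280,125,0,0,0]
    for z,(u,v) in {'c':(x+ww/2,y+hh/2),'bot':(x+ww/2,y+hh),'top':(x+ww/2,y),'l':(x,y+hh/2),'r':(x+ww,y+hh/2)}.items(): print(z,onz(w,u,v,.07))
np.set_printoptions(linewidth=300); print(g[:,42]); print(g[40])
```

```text
[ 296  142   50   50 1708]
c [0.46356116 0.06503724 0.07      ]
bot [0.46368701 0.04107046 0.07      ]
top [0.46344088 0.08794493 0.07      ]
l [0.44062622 0.06487958 0.07      ]
r [0.48649297 0.06519488 0.07      ]
[121 121 121 122 121 120 121 119 109  91  78  74  76  81  92  88  65  43  34  37  39  40  42  38  41  37  40  42  41  40  41  43  40  41  41  40  43  44  40  43  42  42  42  42  43  44  44  47  47  46  45  42  41  40  41  40  42  40  41  41  40  43  41  41  43  40  40  49  75 105 113 115 114 113
 113 113 112 113 111 104]
[126 126 128 132 132 133 123 107  94  91  90  91  88  87  76  55  39  38  44  44  43  44  43  44  43  43  43  44  42  45  45  45  47  45  42  44  44  45  45  46  42  42  42  42  40  41  41  40  40  43  41  43  43  42  42  42  43  42  40  41  40  42  44  44  44  44  50  75 104 117 119 122 126 130
 135 133 134 133 132 133 133 133 132 134 133]
```

Wrist view: the jar lid centre is at about (321,167) px, which gives (0.464, 0.063). The stamp is at (327,256) px, the cutter is clear, and the fingers lie across x. The scene inset shows the lens swung away from the crate. I'll descend on the jar.

Emit:
{"name": "send_rows", "arguments": {"increments": [{"dx": -0.05,"dy": 0.2,"dz": -1.5,"roll": 0,"claw": 1},{"dx": -0.05,"dy": 0.2,"dz": -3,"roll": 0,"claw": 1},{"dx": -0.05,"dy": 0.2,"dz": -4.5,"roll": 0,"claw": 1},{"dx": -0.05,"dy": 0.2,"dz": -5.5,"roll": 0,"claw": 1},{"dx": -0.05,"dy": 0.2,"dz": -6,"roll": 0,"claw": 1}]}}

```text
clock: 7.9
tcp_pos: [0.4633, 0.0631, 0.0975]
orientation: [-0.001, 0.705, 0.71, -0.001]
wrist_force: [0.3, 0.6, -0.3]
finger_gap: 0.0852
grip_force: 0.0
```

Run:
```python
from h import *
a=snap('scene','s3')['image'][130:270,260:372];b=snap('side','d3')['image'][135:275,270:365]; c=snap('wrist','w3')['image'][:,160:480]
cv2.imwrite('pics/v3.png',np.hstack([cv2.resize(a,(240,300),interpolation=cv2.INTER_CUBIC),cv2.resize(b,(204,300),interpolation=cv2.INTER_CUBIC),cv2.resize(c,(240,300))]))
s=get_state();print(s['clock'],s['tcp_pos'],s['wrist_force'],proj(load('w3'),[.464,.063,.07]))
```

```text
8.05 [0.46421477 0.06308692 0.09886951] [-0.12166663 -0.2807367   0.14934689] (np.float64(324.2690704420709), np.float64(245.0804193258242))
```

View pics/v3.png

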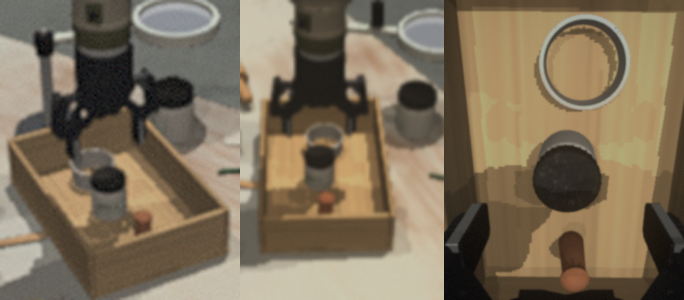

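The lid is centred between the fingers: wrist view px (324,238), predicted (324,245). The stamp and cutter are clear of both pads, so I'll go down and grip.

Emit:
{"name": "send_rows", "arguments": {"increments": [{"dx": 0,"dy": 0.06,"dz": -0.8,"roll": 0,"claw": 1},{"dx": 0,"dy": 0.06,"dz": -1.6,"roll": 0,"claw": 1},{"dx": 0,"dy": 0.06,"dz": -2.4,"roll": 0,"claw": 1},{"dx": 0,"dy": 0.06,"dz": -2.9,"roll": 0,"claw": 1},{"dx": 0,"dy": 0.06,"dz": -2.9,"roll": 0,"claw": 1}]}}

```text
clock: 8.68
tcp_pos: [0.4642, 0.0646, 0.0263]
orientation: [-0.0, 0.705, 0.71, -0.0]
wrist_force: [0.4, -0.4, 0.6]
finger_gap: 0.0854
grip_force: 0.0
```

Emit:
{"name": "send_rows", "arguments": {"increments": [{"dx": 0,"dy": 0,"dz": 0,"roll": 0,"claw": 0.5},{"dx": 0,"dy": 0,"dz": 0,"roll": 0,"claw": 0},{"dx": 0,"dy": 0,"dz": 0,"roll": 0,"claw": 0},{"dx": 0,"dy": 0,"dz": 0,"roll": 0,"claw": 0},{"dx": 0,"dy": 0,"dz": 0,"roll": 0,"claw": 0}], "grip_force": 25}}

```text
clock: 9.3
tcp_pos: [0.4649, 0.0646, 0.0272]
orientation: [0.001, 0.705, 0.71, 0.001]
wrist_force: [-1.4, 0.5, 6.7]
finger_gap: 0.0484
grip_force: 25.6
```

Emit:
{"name": "send_rows", "arguments": {"increments": [{"dx": 0,"dy": 0,"dz": 0.4,"roll": 0,"claw": 0},{"dx": 0,"dy": 0,"dz": 1.2,"roll": 0,"claw": 0},{"dx": 0,"dy": 0,"dz": 2.2,"roll": 0,"claw": 0},{"dx": 0,"dy": 0,"dz": 3.4,"roll": 0,"claw": 0},{"dx": 0,"dy": 0,"dz": 4.6,"roll": 0,"claw": 0}], "grip_force": 35}}

```text
clock: 9.93
tcp_pos: [0.4639, 0.0646, 0.1426]
orientation: [-0.0, 0.705, 0.71, -0.0]
wrist_force: [0.4, -0.2, -1.7]
finger_gap: 0.0479
grip_force: 36.4
```

Emit:
{"name": "send_rows", "arguments": {"increments": [{"dx": 0.1,"dy": -0.6,"dz": 0,"roll": 0,"claw": 0},{"dx": 0.4,"dy": -1.8,"dz": 0,"roll": 0,"claw": 0},{"dx": 0.8,"dy": -3.2,"dz": 0,"roll": 0,"claw": 0},{"dx": 1.2,"dy": -4.8,"dz": 0,"roll": 0,"claw": 0},{"dx": 1.6,"dy": -6.4,"dz": 0,"roll": 0,"claw": 0}]}}

```text
clock: 10.55
tcp_pos: [0.5036, -0.0971, 0.1402]
orientation: [-0.001, 0.705, 0.71, -0.0]
wrist_force: [0.6, 0.4, -0.6]
finger_gap: 0.0475
grip_force: 36.6
```

Run:
```python
from h import *
s=get_state();print(s['clock'],s['tcp_pos'],s['wrist_force'],s['finger_gap'])
# pan centre by ellipse fit in the start pictures
for t,(u,v) in {'scene0':(419,294),'side0':(351,311)}.items():
    c=load(t); hsv=cv2.cvtColor(c['image'],cv2.COLOR_BGR2HSV); g=cv2.GaussianBlur(cv2.cvtColor(c['image'],cv2.COLOR_BGR2GRAY),(3,3),0)
    m=np.zeros((402,642),np.uint8); cv2.floodFill(g,m,(u,v),255,9,9,cv2.FLOODFILL_MASK_ONLY|cv2.FLOODFILL_FIXED_RANGE|(1<<8)); 
    cn=max(cv2.findContours(m[1:-1,1:-1],0,cv2.CHAIN_APPROX_NONE)[0],key=cv2.contourArea); e=cv2.fitEllipse(cn)
    w=np.array([onz(c,*p[0],.052) for p in cn]); print(t,e,onz(c,*e[0],.052), w.min(0),w.max(0),cv2.minEnclosingCircle(w[:,:2].astype(np.float32)))
```

```text
10.55 [ 0.50360569 -0.09709252  0.14016018] [ 0.63814706  0.44776472 -0.58906461] 0.04748347518309739
scene0 ((422.0173645019531, 274.0955505371094), (46.127262115478516, 82.5361099243164), 6.001526355743408) [ 0.6090039  -0.28982125  0.052     ] [ 0.50772024 -0.39542096  0.052     ] [ 0.76597762 -0.1363387   0.052     ] ((0.645881175994873, -0.26443690061569214), 0.1667548269033432)
side0 ((366.8798828125, 292.9925231933594), (40.59410858154297, 93.57682800292969), 43.301849365234375) [ 0.61846181 -0.28693538  0.052     ] [ 0.50834839 -0.39370018  0.052     ] [ 0.76229354 -0.12999549  0.052     ] ((0.6431856751441956, -0.26486271619796753), 0.1637803614139557)
```

Emit:
{"name": "send_rows", "arguments": {"increments": [{"dx": 0.5,"dy": -1.5,"dz": 0,"roll": 0,"claw": 0},{"dx": 1,"dy": -3,"dz": 0,"roll": 0,"claw": 0},{"dx": 1.6,"dy": -4.6,"dz": 0,"roll": 0,"claw": 0},{"dx": 2.2,"dy": -6.2,"dz": 0,"roll": 0,"claw": 0},{"dx": 2.5,"dy": -7,"dz": 0,"roll": 0,"claw": 0}]}}

```text
clock: 11.18
tcp_pos: [0.5663, -0.2732, 0.1396]
orientation: [-0.001, 0.705, 0.709, -0.0]
wrist_force: [-0.5, 1.0, -0.2]
finger_gap: 0.0475
grip_force: 36.6
```

Run:
```python
from h import *
snap('wrist','w4')
a=load('scene0')['image'][265:340,360:465];b=load('side0')['image'][283:348,303:384]
cv2.imwrite('pics/v4.png',np.vstack([np.hstack([cv2.resize(a,(420,300),interpolation=cv2.INTER_CUBIC),cv2.resize(b,(374,300),interpolation=cv2.INTER_CUBIC)]),cv2.resize(load('w4')['image'],(480,300))[:,np.r_[0:480,np.zeros(314,int)]]]))
```

```text
(no output)
```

View pics/v4.png

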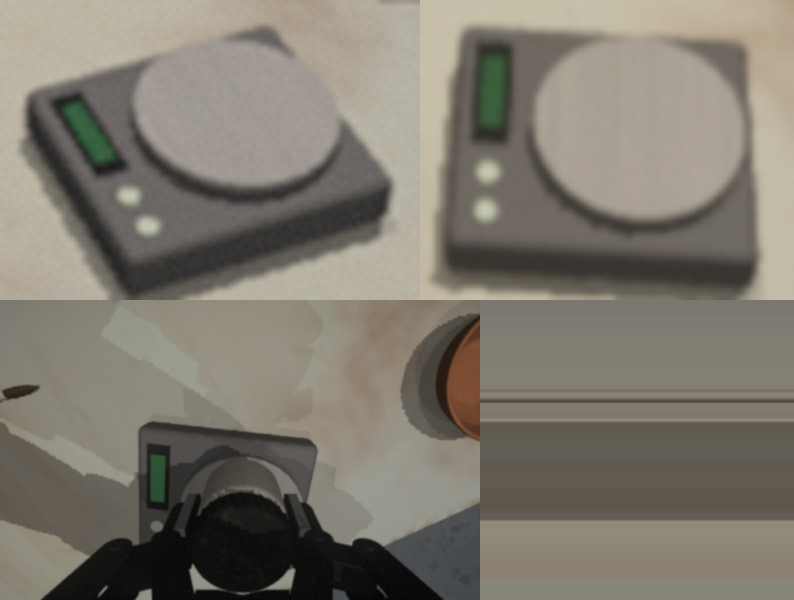

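Zoomed views: the pan ellipse centre is at px (419.5,293) in the scene view and (350.5,311) in the side view, which gives (0.565, -0.343). The jar is held upright. I'll move over the pan and lower it.

Emit:
{"name": "send_rows", "arguments": {"increments": [{"dx": 0,"dy": -1,"dz": 0,"roll": 0,"claw": 0},{"dx": 0,"dy": -2,"dz": 0,"roll": 0,"claw": 0},{"dx": -0.06,"dy": -2.85,"dz": -0.4,"roll": 0,"claw": 0},{"dx": -0.06,"dy": -2.85,"dz": -1.2,"roll": 0,"claw": 0},{"dx": -0.06,"dy": -2.85,"dz": -1.8,"roll": 0,"claw": 0}]}}

```text
clock: 11.85
tcp_pos: [0.5644, -0.3423, 0.0947]
orientation: [-0.001, 0.705, 0.709, -0.0]
wrist_force: [-0.3, -0.1, -0.8]
finger_gap: 0.048
grip_force: 36.6
```

Emit:
{"name": "send_rows", "arguments": {"increments": [{"dx": 0,"dy": 0,"dz": -0.3,"roll": 0,"claw": 0},{"dx": 0,"dy": 0,"dz": -0.6,"roll": 0,"claw": 0},{"dx": 0,"dy": 0,"dz": -0.8,"roll": 0,"claw": 0},{"dx": 0,"dy": 0,"dz": -0.88,"roll": 0,"claw": 0},{"dx": 0,"dy": 0,"dz": -0.88,"roll": 0,"claw": 0}]}}

```text
clock: 12.48
tcp_pos: [0.5654, -0.3416, 0.0746]
orientation: [0.0, 0.705, 0.71, 0.0]
wrist_force: [-1.1, -0.7, -1.0]
finger_gap: 0.0477
grip_force: 36.6
```

Emit:
{"name": "send_rows", "arguments": {"increments": [{"dx": 0,"dy": 0,"dz": -0.03,"roll": 0,"claw": 0},{"dx": 0,"dy": 0,"dz": -0.05,"roll": 0,"claw": 0},{"dx": 0,"dy": 0,"dz": -0.06,"roll": 0,"claw": 0},{"dx": 0,"dy": 0,"dz": -0.06,"roll": 0,"claw": 0},{"dx": 0,"dy": 0,"dz": -0.06,"roll": 0,"claw": 0}]}}

```text
clock: 13.1
tcp_pos: [0.5652, -0.3417, 0.0729]
orientation: [0.0, 0.705, 0.71, 0.0]
wrist_force: [0.2, 1.2, -1.0]
finger_gap: 0.0482
grip_force: 36.6
```

Emit:
{"name": "send_rows", "arguments": {"increments": [{"dx": 0,"dy": 0,"dz": -0.02,"roll": 0,"claw": 0},{"dx": 0,"dy": 0,"dz": -0.04,"roll": 0,"claw": 0},{"dx": 0,"dy": 0,"dz": -0.04,"roll": 0,"claw": 0},{"dx": 0,"dy": 0,"dz": -0.04,"roll": 0,"claw": 0},{"dx": 0,"dy": 0,"dz": -0.04,"roll": 0,"claw": 0}]}}

```text
clock: 13.72
tcp_pos: [0.5652, -0.3417, 0.0718]
orientation: [0.0, 0.705, 0.71, 0.0]
wrist_force: [-0.7, -0.4, -1.6]
finger_gap: 0.0478
grip_force: 36.6
```

Emit:
{"name": "send_rows", "arguments": {"increments": [{"dx": 0,"dy": 0,"dz": -0.02,"roll": 0,"claw": 0},{"dx": 0,"dy": 0,"dz": -0.04,"roll": 0,"claw": 0},{"dx": 0,"dy": 0,"dz": -0.04,"roll": 0,"claw": 0},{"dx": 0,"dy": 0,"dz": -0.04,"roll": 0,"claw": 0},{"dx": 0,"dy": 0,"dz": -0.04,"roll": 0,"claw": 0}]}}

```text
clock: 14.35
tcp_pos: [0.5653, -0.3417, 0.0714]
orientation: [0.0, 0.705, 0.71, 0.0]
wrist_force: [-2.1, 1.0, 6.0]
finger_gap: 0.0476
grip_force: 37.1
```

Contact: 6 N upward on the tool. I'll open, then rise.

Emit:
{"name": "send_rows", "arguments": {"increments": [{"dx": 0,"dy": 0,"dz": 0,"roll": 0,"claw": 0.15},{"dx": 0,"dy": 0,"dz": 0,"roll": 0,"claw": 0.3},{"dx": 0,"dy": 0,"dz": 0,"roll": 0,"claw": 0.6},{"dx": 0,"dy": 0,"dz": 0,"roll": 0,"claw": 1},{"dx": 0,"dy": 0,"dz": 0,"roll": 0,"claw": 1}]}}

```text
clock: 14.98
tcp_pos: [0.5652, -0.3417, 0.0707]
orientation: [0.0, 0.705, 0.71, 0.0]
wrist_force: [0.1, 0.4, -0.3]
finger_gap: 0.0856
grip_force: 0.0
```

Emit:
{"name": "send_rows", "arguments": {"increments": [{"dx": 0,"dy": 0,"dz": 0,"roll": 0,"claw": 1},{"dx": 0,"dy": 0,"dz": 0.5,"roll": 0,"claw": 1},{"dx": 0,"dy": 0,"dz": 1.5,"roll": 0,"claw": 1},{"dx": 0,"dy": 0,"dz": 2.8,"roll": 0,"claw": 1},{"dx": 0,"dy": 0,"dz": 4.2,"roll": 0,"claw": 1}]}}

```text
clock: 15.6
tcp_pos: [0.5652, -0.3416, 0.1776]
orientation: [0.0, 0.705, 0.71, 0.0]
wrist_force: [0.7, -0.4, 1.1]
finger_gap: 0.0852
grip_force: 0.0
```

Emit:
{"name": "send_rows", "arguments": {"increments": [{"dx": 0,"dy": 0,"dz": 1,"roll": 0,"claw": 1},{"dx": 0,"dy": 0,"dz": 1.5,"roll": 0,"claw": 1},{"dx": 0,"dy": 0,"dz": 1.5,"roll": 0,"claw": 1},{"dx": 0,"dy": 0,"dz": 1.5,"roll": 0,"claw": 1},{"dx": 0,"dy": 0,"dz": 1.5,"roll": 0,"claw": 1}]}}

```text
clock: 16.23
tcp_pos: [0.5647, -0.3413, 0.2118]
orientation: [-0.001, 0.705, 0.71, -0.0]
wrist_force: [-0.3, -0.0, 0.3]
finger_gap: 0.0856
grip_force: 0.0
```

Run:
```python
from h import *
a=snap('scene','s5')['image'][130:350,260:470];b=snap('side','d5')['image'][130:350,265:390]
cv2.imwrite('pics/v5.png',np.hstack([cv2.resize(a,None,fx=2.35,fy=2.35,interpolation=cv2.INTER_CUBIC),cv2.resize(b,None,fx=2.35,fy=2.35,interpolation=cv2.INTER_CUBIC)]))
s=get_state();print(s['clock'],s['tcp_pos'],s['wrist_force'])
```

```text
16.325 [ 0.5648631  -0.34139636  0.21224207] [ 0.0206943  -1.09451168  0.38412372]
```

View pics/v5.png

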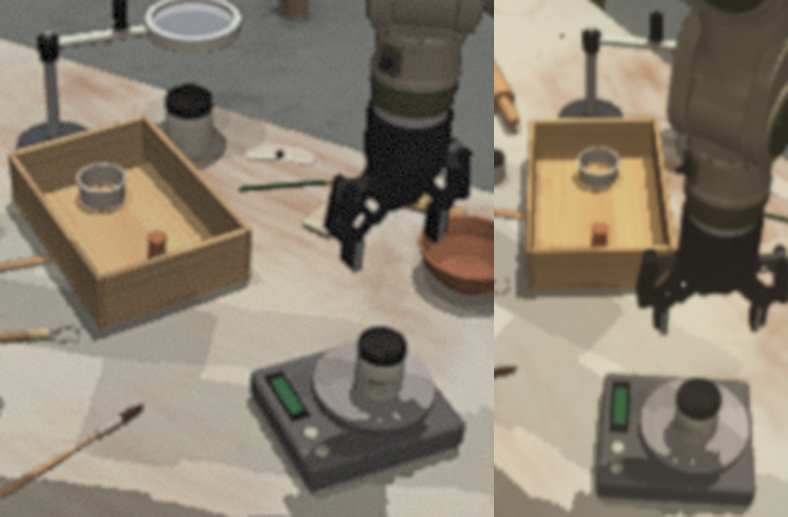

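The jar stands upright mid-pan, scene px (422,290). The cutter (303,209) and stamp (327,233) are still standing in the crate, and the lens (342,138) is swung away. I'll check the lens angle and then hand in.

Run:
```python
from h import *
p=onz(load('s5'),342,138.5,.17); q=np.arctan2(p[0]-.467,.281-p[1]); print(p,q)
if 1.3<q<1.62: print(hand_in())
```

```text
[0.66608706 0.24489614 0.17      ] 1.3913988855782626
the job is handed in; nothing more can be done
None
```

The job is handed in. The lens arm is swung back to about 1.4 rad, clear of the crate, the jar stands upright in the middle of the scale pan, and the cutter and stamp are still standing in the crate, all in about 16 s of the 56 s allowed.

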